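# Load the tube mixer, set its speed and start it

## Task

Stand the red-topped tube carrier upright on its two legs on the bench and let go of it, then take it again across its top and hang it astride the mixer's bar, gently, so that it hangs freely with one leg on each side. Then turn the blue speed dial until its white pointer line points at the red mark, and last press the green start button fully down. Leave the blue-topped carrier and all the other things where they are.

Things in the scene. Friction and masses are not known exactly. Their poses are not given: they have to be found in the camera images.
- red_carrier: tube carrier to hang: rigid U, 0.25 kg, starts lying on one leg. Origin: centre of the 114 x 60 mm face it lies on. x: along its length to the crown (solid red crown x = +33 to +57 mm; two white legs, 13 mm thick with a 26 mm gap, x = -57 to +33). y: its 60 mm width. z: across both legs (0 to 52 mm). Upright on its legs, x points up. Red-capped tubes are part of it
- red_carrier_saddle (a point): middle of the underside of the red carrier's crown, between the legs: the place that rests on the bar; at (33, 0, 26) mm in the carrier's frame. Same axes as the carrier
- blue_carrier: bystander: an identical carrier with a blue crown and blue caps, lying the same way; same origin and axes
- mixer: tube mixer, fixed: white base 180 (x) x 380 (y) x 30 mm high, blue rim. Origin: centre of its underside; x away from the robot, y along its bar, z up. At y = +120 mm a steel bar between two blue cheeks; at y = -185 to +15 mm a white console, top 70 mm above the bench
- bar_mid (a point): middle of the bar's axis: bar 16 mm thick along the mixer's y, 135 mm above the bench, 86 mm free length between the cheeks (50 mm in x, top 155 mm above the bench). At (0, 120, 135) mm in the mixer's frame, same axes. A hung carrier's saddle rests 8 mm above this point
- dial (a joint): angle of the speed dial, 0 to 2.4 rad, grows clockwise seen from above; at 0 the pointer points to the mixer's -x. It stays where it is left
- dial_grip (a point): on the dial's upright axis at grip height, at (0, -65, 107) mm in the mixer's frame. The dial: blue disc of 68 mm diameter carrying a bar grip 65 mm long, 14 mm thick (bar top 7 mm above this point, disc top 23 mm below). The point turns with the dial: bar along its x, pointer at the -x end
- dial_pointer (a point): end of the white pointer line on top of the bar grip, 30 mm from the dial's axis
- mark: the red set mark, a tab 18 x 6 mm on the console beside the dial, on its scale. Origin: on the dial's axis, at the console's top; the tab lies 49 to 67 mm out along its x axis. The dial is set when the pointer lies along this x axis, on the tab's side
- start (a joint): travel of the green start button, 0 to 0.006 m when fully down, springs back; about 5 N
- start_top (a point): centre of the top of the green start button (34 mm diameter), which is pressed straight down; on the console, 92 mm beside the dial in the mixer's -y
- amber_bottle: bystander: amber bottle, 64 mm diameter, 130 mm high, origin under its centre
- cap_jar: bystander: clear jar with a red cap, 64 mm diameter, 70 mm high, origin under its centre
- beaker: bystander: glass beaker, 72 mm diameter, 75 mm high, origin under its centre
- slide_box: bystander: yellow slide box, 120 x 85 x 30 mm high, origin under its centre
- wash_bottle: bystander: clear wash bottle with a red cap, 72 mm diameter, 160 mm high, origin under its centre
- glove_box: bystander: carton, 120 x 220 x 75 mm high, origin under its centre
Mind the look-alikes: they are no part of the job. Leave any turquoise or yellow look-alike of the red_carrier alone.

How it is judged:
By the outcome, as a careful person would: the job done as asked, in the order asked, and still so for the second after the job is handed in, with the robot touching nothing.
It also fails if it takes over 72 s, if anything falls off the work surface, if the arm or the gripper's body presses on something with over 40 N, if the wrist force passes 120 N, or if a joint passes its speed limit or range.

## Robot

A 7-joint arm with a two-finger parallel gripper is mounted at the origin on the work surface. World frame = base frame: x ahead of the robot, y to its left, z up, the work surface at z = 0. Lengths are in mm, angles in rad, forces in N, time in s.
With the tool pointing down it reaches from about 425 to 925 mm from the base axis. Payload 6.8 kg.
Tool frame: the origin (TCP) lies on the mounting face of the last link; the fingertips stand 182 mm ahead of it and the grasp point (between the pads) lies 163 mm ahead of it; y points along the fingers, z is the direction in which the jaws open and shut, and the axes are right-handed (so a half turn about y gives the same grasp; the last joint's range is limited). The gripper opens to 88 mm and grips with 3 to 60 N. Pads are 20 mm wide; open, the fingers measure 115 mm over their backs; the gripper's body (75 mm by 178 mm) begins 61 mm behind the grasp point.
Start: joints at [0.999, 0.477, 0.022, 1.555, -0.011, 1.109, -0.083], TCP at [301.968, -603.703, 404.664] pointing down, gripper open.
Joint ranges: [-2.96, 2.96], [-0.34, 2.1], [-1.41, 1.46], [0.24, 2.44], [-1.37, 4.51], [0.17, 1.92], [-2.96, 2.96]. Speed limits (rad/s): [2.39, 2.39, 3.14, 3.14, 3.14, 3.14, 3.14].

## Interface

Orientations are given as a unit quaternion [x, y, z, w].
In Python, from rig import * gives the robot as it stands.
- The arm moves only by the shell command python3 -m crank 'ROWS'. ROWS is a JSON object of lists of equal length, an entry for each row: "linear": the shift along the tool's x, y, z in mm, a list of three; "yaw": the turn about the tool's y in rad; "fingers": the opening in per cent of the stroke, from 0 (shut) to 100 (fully open). In form: {"linear": [[tx, ty, tz], ...], "yaw": [yaw, ...], "fingers": [fingers, ...]}. A call has 1 to 5 rows; each row is the pose to reach, as a shift and turn from the pose commanded when the call began, along the tool's axes at that moment; what a row does not reach only later rows make up. A row lasts 1/12 s, in which the tool goes at most 41.7 mm and 7.16 degrees, less where a joint would pass 70% of its speed; a pose out of reach is approached as far as the arm can. A call with a gripper value outside its range is refused whole. The fingers move at their own pace and stop on an object; the grip force is fixed at half the most. Time passes only in rows, so rows that repeat a pose let the fingers close. It gives the time, the measured TCP pose, the force and the opening at its end, in the units of the state.
- state(): the state, without advancing time (a new reading comes with each control period).
- grab_frame(name): name is "scene" or "top" or "wrist"; returns a dict with "pixels" (480x640x3 uint8, red, green, blue), "range_z" (480x640 float32, mm along the optical axis (not along the pixel's ray), 0 where there is no reading), "K" (3x3 intrinsics, pixels), "rvec" (rotation vector, rad) and "tvec" (3), from world to camera coordinates, as OpenCV has them; the wrist camera has in their place "hand_eye" (4x4, takes a point from camera to tool coordinates, whose origin is the TCP and whose axes are the tool frame's). Camera axes: x right, y down, z forward; pixel columns grow to the right and rows downward; lengths in mm; the calibration is good to about 2 mm. A picture is of the moment at which its call begins: read the wrist's pose just before it.
- sign_off(): hands the job in, once; it reports no verdict.
The state is a dict: "time": time; "joint_positions": joint angles; "joint_vel": joint speeds; "effort": joint torques, N m; "position": TCP position; "tool_rot": TCP orientation; "force": force on the tool from outside, world axes, zero at the start; "ft_torque": the same for the moment, N m; "finger_gap": finger opening in mm.
Only numpy, scipy, OpenCV 4.12 (cv2) and the standard library are available. Lean on these libraries where they do the work, as an engineer would, in place of code of your own. Each camera call takes 0.05 s, during which the arm holds its last target. There are 200 camera calls.

## Working session

There is one attempt and no reset: what is moved stays moved. The work goes in short steps, Python scripts to look and compute and a shell command to move; the robot and the scene stay as the last step left them, time stands still between calls to the robot, and variables do not carry over. Pictures are saved under pics/ and viewed, about 8 in all and at most 12, crops included, and the job is handed in when it is done.

```bash
ls; mkdir -p pics; python3 - <<'E'
from rig import *
import cv2,pickle
print(state())
for n in ("scene","top"):
    f=grab_frame(n); cv2.imwrite(f"pics/{n}0.png",f["pixels"][:,:,::-1]); pickle.dump(f,open(f"{n}0.pkl","wb")); print(n,f["K"],f["rvec"],f["tvec"])
E
```

```text
pics
{'time': 0.0, 'joint_positions': array([ 0.99891795,  0.47777356,  0.02238089,  1.55643774, -0.01146933,
        1.10927528, -0.08308181]), 'joint_vel': array([-0.00024523,  0.00090703,  0.00057977, -0.0010041 , -0.00065416,
       -0.00123541,  0.00052686]), 'effort': array([ 1.09578945e-03, -5.82852638e+01,  1.53517250e+00, -2.72601575e+01,
       -5.42904809e-02,  1.70924887e-02,  1.08057841e-04]), 'position': array([ 301.81192948, -603.46560993,  403.7058317 ]), 'tool_rot': array([-0.16271402,  0.68876881, -0.68758856,  0.16230727]), 'force': array([ 0.05253638, -0.52631535,  0.23207165]), 'ft_torque': array([ 0.03646566, -0.05187361, -0.02027585]), 'finger_gap': 87.52416285443691}
scene [[436.5128935    0.         325.70927279]
 [  0.         436.5128935  237.16822913]
 [  0.           0.           1.        ]] [ 1.89855433  1.78415333 -0.61701188] [ -11.17484656 -361.73706299 1420.30214231]
top [[513.84271417   0.         322.01236292]
 [  0.         513.84271417 244.73533058]
 [  0.           0.           1.        ]] [ 2.12463605 -2.10425351  0.21469341] [ -18.47485606  543.58818114 1451.64553892]
```

View pics/scene0.png

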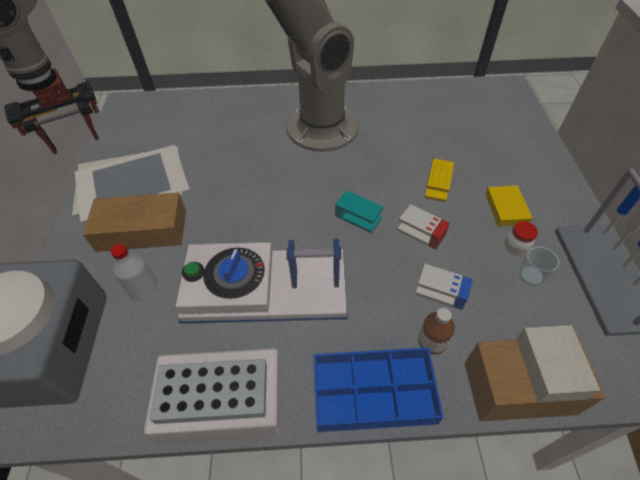

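View pics/top0.png

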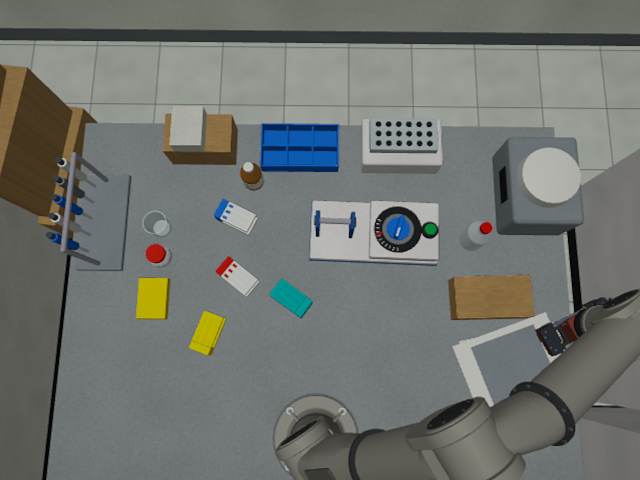

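Candidates for the red carrier, from the scene and top images:

| Candidate | Scene pixel | Top pixel |
|---|---|---|
| White legs, red crown | (424,225) | (238,276) |
| Blue-crowned carrier | (444,285) | (236,216) |
| Turquoise look-alike | (360,211) | (291,297) |
| Yellow look-alike | (440,179) | (207,332) |

By the description I choose the white-legged one with the red crown. The mixer is at top (375,232), with the dial at (397,229) and the button at (430,229).

```bash
cat > h.py <<'E'
import numpy as np,cv2,pickle
from scipy.spatial.transform import Rotation as R
def cloud(f,T=None):
    "world XYZ for every pixel (HxWx3); T = world_from_tool for the wrist camera"
    v,u=np.mgrid[0:480,0:640]; z=f["range_z"].astype(float); K=f["K"]
    P=np.stack([(u-K[0,2])/K[0,0]*z,(v-K[1,2])/K[1,1]*z,z],-1)
    if "rvec" in f: 
        Rm=cv2.Rodrigues(np.array(f["rvec"]))[0]; W=(P-np.ravel(f["tvec"]))@Rm
    else:
        M=T@f["hand_eye"]; W=P@M[:3,:3].T+M[:3,3]
    W[z<=0]=np.nan
    return W
def tool(s):
    T=np.eye(4);T[:3,:3]=R.from_quat(s["tool_rot"]).as_matrix();T[:3,3]=s["position"];return T
def hsv(f): return cv2.cvtColor(f["pixels"],cv2.COLOR_RGB2HSV)
def red(f): 
    h=hsv(f); return ((h[...,0]<8)|(h[...,0]>172))&(h[...,1]>130)&(h[...,2]>70)
def blue(f):
    h=hsv(f); return (abs(h[...,0].astype(int)-112)<12)&(h[...,1]>120)
def white(f):
    h=hsv(f); return (h[...,1]<40)&(h[...,2]>165)
def green(f):
    h=hsv(f); return (abs(h[...,0].astype(int)-65)<15)&(h[...,1]>120)
def rect(p):
    "min-area rectangle of xy points"
    c,s,a=cv2.minAreaRect(p[:,:2].astype(np.float32)); return np.round(c,1),np.round(s,1),round(a,2)
E
python3 - <<'E'
from h import *
s=pickle.load(open('scene0.pkl','rb'));t=pickle.load(open('top0.pkl','rb'))
for n,f,box in (("top",t,(205,248,265,305)),("scene",s,(390,195,455,255))):
    W=cloud(f); x0,y0,x1,y1=box; m=np.zeros((480,640),bool); m[y0:y1,x0:x1]=1
    q=W[m&(W[...,2]>15)]; print(n,"all",rect(q[np.isfinite(q).all(1)]))
    for k,fn in(("red",red),("white",white)):
        q=W[m&fn(f)]; q=q[np.isfinite(q).all(1)]; top=q[q[:,2]>np.percentile(q[:,2],95)-6]
        print(n,k,len(q),"ztop",np.percentile(q[:,2],[5,50,95]).round(1),rect(top),top.mean(0).round(1))
for n,f in(("top",t),("scene",s)):
    W=cloud(f);q=W[green(f)];q=q[np.isfinite(q).all(1)];print(n,"green",len(q),np.median(q,0).round(1),q[q[:,2]>np.median(q[:,2])-3].mean(0).round(1))
    x0,y0,x1,y1=(360,195,415,265) if n=="top" else (205,240,260,300)
    m=np.zeros((480,640),bool); m[y0:y1,x0:x1]=1
    q=W[m&blue(f)];q=q[np.isfinite(q).all(1)];b=q[q[:,2]>105];d=q[(q[:,2]<98)&(q[:,2]>75)]
    print(n,"dialbar",len(b),rect(b),b.mean(0).round(1),"disc",rect(d),d.mean(0).round(1))
    q=W[m&red(f)];q=q[np.isfinite(q).all(1)];print(n,"mark",len(q),q.mean(0).round(1))
    x0,y0,x1,y1=(305,195,362,265) if n=="top" else (280,230,345,290)
    m=np.zeros((480,640),bool); m[y0:y1,x0:x1]=1
    q=W[m&blue(f)&(W[...,2]>135)];
    print(n,"cheeks",len(q),rect(q),q.mean(0).round(1),q[:,2].max())
    m=np.zeros((480,640),bool); 
    x0,y0,x1,y1=(300,190,450,275) if n=="top" else (170,230,355,330)
    m[y0:y1,x0:x1]=1
    q=W[m&(W[...,2]>20)&(W[...,2]<80)]; print(n,"mixer",rect(q))
E
python3 - <<'E'
import cv2,numpy as np
a=cv2.imread('pics/top0.png');b=cv2.imread('pics/scene0.png')
c=np.hstack([cv2.resize(x,(390,390),interpolation=cv2.INTER_CUBIC) for x in (a[245:310,205:270],a[195:260,365:430])])
cv2.imwrite('pics/crop1.png',c)
E
```

```text
top all (array([452.8, 234.5]), array([115.6,  59.9]), 52.15)
top red 166 ztop [45.1 52.  56.6] (array([474.1, 263.4]), array([40.1, 57.1]), 50.11) [477.9 267.9  53.7]
top white 569 ztop [44.7 51.6 57.5] (array([444.9, 226.8]), array([88.4, 56.8]), 51.68) [443.  225.8  54.4]
scene all (array([457.3, 235.2]), array([114. ,  64.1]), 52.35)
scene red 219 ztop [24.8 49.5 52.4] (array([480.4, 264.4]), array([38.5, 61.5]), 52.09) [485.8 268.8  50.1]Traceback (most recent call last):
  File "<stdin>", line 7, in <module>
    return _quantile_unchecked(
        a, q, axis, out, overwrite_input, method, keepdims, weights)
    return _ureduce(a,
                    func=_quantile_ureduce_func,
    ...<5 lines>...
                    overwrite_input=overwrite_input,
                    method=method)
    r = func(a, **kwargs)
    result = _quantile(arr,
                       quantiles=q,
    ...<2 lines>...
                       out=out,
                       weights=wgt)
    slices_having_nans = np.isnan(arr[-1, ...])
                                  ~~~^^^^^^^^^
IndexError: index -1 is out of bounds for axis 0 with size 0
```

View pics/crop1.png

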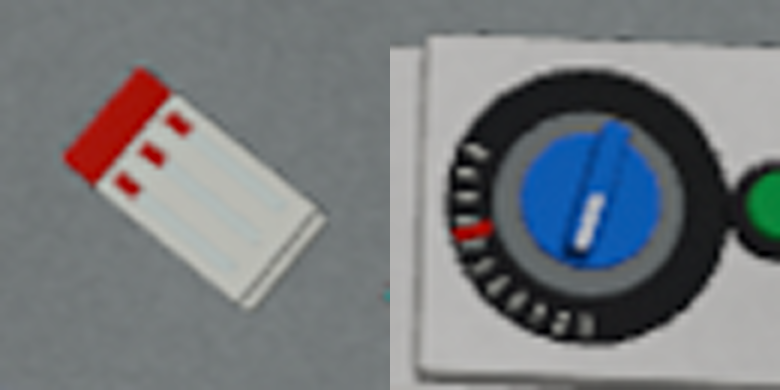

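The crop confirms the red crown with white legs, lying with its crown up-left at about (118,125) in the crop. The dial's white pointer is at (590,222), pointing toward the robot, and the red mark is at (472,230).

```bash
sed -i 's/v\[...,2\]>165//' h.py; python3 - <<'E'
from h import *
s=pickle.load(open('scene0.pkl','rb'));t=pickle.load(open('top0.pkl','rb'))
fin=lambda q:q[np.isfinite(q).all(1)]
def mask(b):
    m=np.zeros((480,640),bool); m[b[1]:b[3],b[0]:b[2]]=1; return m
for n,f in(("top",t),("scene",s)):
    W=cloud(f);q=fin(W[green(f)]);print(n,"green",len(q),np.median(q,0).round(1))
    m=mask((360,195,415,265) if n=="top" else (205,240,263,300))
    q=fin(W[m&blue(f)]);b=q[q[:,2]>104];d=q[(q[:,2]<98)&(q[:,2]>70)]
    print(" dialbar",len(b),rect(b),b.mean(0).round(1),"disc",rect(d),np.median(d,0).round(1))
    h=hsv(f); w=fin(W[m&(h[...,1]<90)&(h[...,2]>120)&(W[...,2]>103)]); print(" pointer",len(w),w.mean(0).round(1) if len(w) else '')
    q=fin(W[m&red(f)]);print(" mark",len(q),q.mean(0).round(1))
    m=mask((305,195,362,265) if n=="top" else (280,230,345,290))
    q=fin(W[m&blue(f)&(W[...,2]>140)]); print(" cheeks",len(q),rect(q),np.percentile(q[:,2],95).round(1))
    q=fin(W[m&~blue(f)&(W[...,2]>120)&(W[...,2]<148)]); print(" bar",len(q),rect(q),q.mean(0).round(1),np.percentile(q[:,2],95).round(1))
    m=mask((300,190,450,275) if n=="top" else (170,230,355,330))
    q=fin(W[m&(W[...,2]>20)&(W[...,2]<80)]); print(" mixer",rect(q))
    if n=="scene":
        for lab,pt in(("teal",(360,211)),("yel",(440,179)),("blue",(444,285)),("cap",(522,235))):
            print(lab,W[pt[1],pt[0]].round(0))
from rig import *
st=state();print(R.from_quat(st["tool_rot"]).as_matrix().round(3))
f=grab_frame("wrist");print(f["hand_eye"].round(2))
E
```

```text
top green 135 [ 585.6 -322.6   90.1]
 dialbar 86 (array([ 590.4, -234.1]), array([13.9, 64.7]), 72.36) [ 593.8 -235.1  113. ] disc (array([ 591. , -233.4]), array([67.1, 67.4]), 13.5) [ 588.7 -227.7   84. ]
 pointer 21 [ 571.8 -227.4  114. ]
 mark 15 [ 576.  -177.    73.6]
 cheeks 136 (array([595.2, -47.2]), array([108.7,  46.5]), 88.32) 159.3
 bar 190 (array([595.4, -49.6]), array([117.7,  46.3]), 87.37) [595.  -49.9 140.3] 146.3
 mixer (array([ 592.9, -169.1]), array([379. , 181.8]), 87.98)
scene green 147 [ 594.4 -324.7   90.4]
 dialbar 149 (array([ 595.8, -233.8]), array([14.7, 63.9]), 70.84) [ 602.3 -234.5  110.8] disc (array([ 594.5, -233.3]), array([66.5, 67.2]), 83.54) [ 599.9 -225.3   82.8]
 pointer 26 [ 575.5 -227.7  113.2]
 mark 17 [ 580.4 -178.4   73.2]
 cheeks 118 (array([600.5, -48.2]), array([105.1,  45.7]), 89.2) 155.2
 bar 434 (array([604.5, -49.8]), array([116.4,  47.5]), 86.95) [608.2 -51.1 137.9] 145.8
 mixer (array([ 559.8, -197.4]), array([439.4, 256.9]), 87.83)
teal [415.  77.  50.]
yel [316. 307.  51.]
blue [651. 242.  53.]
cap [533. 456.  68.]
[[-0.894 -0.001  0.447]
 [-0.447  0.001 -0.894]
 [ 0.    -1.    -0.002]]
[[  0.     0.96   0.27 -73.78]
 [ -0.    -0.27   0.96  19.28]
 [  1.    -0.     0.     0.53]
 [  0.     0.     0.     1.  ]]
```

```bash
cat > plan.py <<'E'
# python3 plan.py x y z zangle_deg : shift along tool axes / yaw from the measured pose to a TCP goal (zangle = heading of jaw axis, mod 180)
import sys; from rig import *; from h import *
s=state(); M=R.from_quat(s["tool_rot"]).as_matrix(); x,y,z,a=map(float,sys.argv[1:5])
d=M.T@(np.array([x,y,z])-s["position"]); h=np.degrees(np.arctan2(M[1,2],M[0,2]))
w=-((a-h+90)%180-90)
print("lin",d.round(1),"yaw",round(np.radians(w),3),"or",round(np.radians(w-np.sign(w)*180),3),"heading",round(h,1),"pos",s["position"].round(1),"F",s["force"].round(1),"gap",round(s["finger_gap"],1),"j7",s["joint_positions"].round(2),"t",round(s["time"],2))
E
python3 plan.py 520 -190 405 -37.6; python3 plan.py 430 200 405 -37.6
```

```text
lin [-380.1   -0.7 -272.2] yaw -0.451 or 2.691 heading -63.4 pos [ 301.9 -603.5  403.9] F [-0.3  0.6 -1. ] gap 87.6 j7 [ 1.    0.48  0.02  1.56 -0.01  1.11 -0.08] t 0.15
lin [-4.740e+02 -2.000e-01 -6.613e+02] yaw -0.451 or 2.691 heading -63.4 pos [ 301.9 -603.5  403.9] F [-0.3  0.6 -1. ] gap 87.6 j7 [ 1.    0.48  0.02  1.56 -0.01  1.11 -0.08] t 0.15
```

```bash
python3 -m crank '{"linear":[[-33,0,-24],[-66,0,-48],[-99,0,-72],[-132,0,-96],[-165,0,-120]],"yaw":[-0.09,-0.18,-0.27,-0.36,-0.45],"fingers":[100,100,100,100,100]}'; python3 plan.py 520 -190 405 -37.6;python3 plan.py 430 200 405 -37.6
```

```text
time: 0.57
position: [396.3, -420.7, 404.5]
tool_rot: [-0.313, 0.634, -0.634, 0.313]
force: [1.0, -1.0, 0.0]
finger_gap: 87.9
lin [-258.4   -0.5  -41.8] yaw 0.004 or -3.138 heading -37.4 pos [ 396.3 -420.7  404.5] F [ 1. -1.  0.] gap 87.9 j7 [ 0.82  0.32 -0.14  1.79  0.05  1.04  0.01] t 0.57
lin [-5.136e+02 -5.000e-01 -3.502e+02] yaw 0.004 or -3.138 heading -37.4 pos [ 396.3 -420.7  404.5] F [ 1. -1.  0.] gap 87.9 j7 [ 0.82  0.32 -0.14  1.79  0.05  1.04  0.01] t 0.57
```

```bash
python3 -m crank '{"linear":[[-38,0,-6],[-76,0,-12],[-114,0,-18],[-152,0,-24],[-190,0,-30]],"yaw":[0,0,0,0,0],"fingers":[100,100,100,100,100]}' >/dev/null && python3 -m crank '{"linear":[[-34,0,-6],[-68,0,-12],[-93,0,-43],[-118,0,-74],[-143,0,-105]],"yaw":[0,0,0,0,0],"fingers":[100,100,100,100,100]}'; python3 -m crank '{"linear":[[-25,0,-31],[-50,0,-62],[-75,0,-93],[-100,0,-124],[-125,0,-155]],"yaw":[0,0,0,0,0],"fingers":[100,100,100,100,100]}'; python3 -m crank '{"linear":[[-27,0,-30],[-54,0,-60],[-54,0,-60]],"yaw":[0,0,0],"fingers":[100,100,100]}'
cat > look.py <<'E'
# python3 look.py name : wrist picture + pose to <name>.pkl and pics/<name>.png
import sys; from rig import *; from h import *
s=state(); f=grab_frame("wrist"); T=tool(s); pickle.dump((f,T,s),open(sys.argv[1]+".pkl","wb"))
cv2.imwrite(f"pics/{sys.argv[1]}.png",f["pixels"][:,:,::-1])
E
python3 look.py w1; python3 plan.py 430 200 405 -37.6; python3 - <<'E'
from h import *
f,T,s=pickle.load(open('w1.pkl','rb')); W=cloud(f,T); fin=lambda q:q[np.isfinite(q).all(1)]
q=fin(W[red(f)]); print("red",len(q),np.percentile(q,[2,50,98],axis=0).round(1))
m=(abs(W[...,0]-455)<90)&(abs(W[...,1]-235)<90)
q=fin(W[m&(W[...,2]>46)&(W[...,2]<58)&(red(f)|(hsv(f)[...,1]<60))]);print("top",len(q),rect(q),q.mean(0).round(1))
q=q=fin(W[m&red(f)&(W[...,2]>46)]);print("redtop",rect(q),q.mean(0).round(1))
E
```

```text
time: 1.4
position: [491.8, -74.7, 404.3]
tool_rot: [-0.312, 0.635, -0.634, 0.312]
force: [0.9, -0.4, 0.6]
finger_gap: 87.9
time: 1.82
position: [445.0, 118.8, 404.7]
tool_rot: [0.312, -0.634, 0.635, -0.312]
force: [1.2, 0.6, 0.7]
finger_gap: 87.9
time: 2.07
position: [428.9, 204.1, 405.4]
tool_rot: [-0.314, 0.634, -0.632, 0.316]
force: [0.4, 0.5, 1.2]
finger_gap: 87.9
lin [ 0.5 -0.1  0.3] yaw 0.007 or -3.134 heading -37.2 pos [430.  200.6 404.9] F [ 1.1 -1.2 -0.8] gap 87.8 j7 [-0.07  0.19 -0.55  1.99  0.12  0.99 -1.33] t 2.12
red 2639 [[450.9 239.9  50.8]
 [479.2 268.5  52.7]
 [505.3 292.5  54.9]]
top 10092 (array([453.4, 235.2]), array([114.,  60.]), 51.66) [454.5 237.   52.8]
redtop (array([475.6, 264.2]), array([41.1, 58.6]), 51.88) [478.8 268.5  52.8]
```

View pics/w1.png

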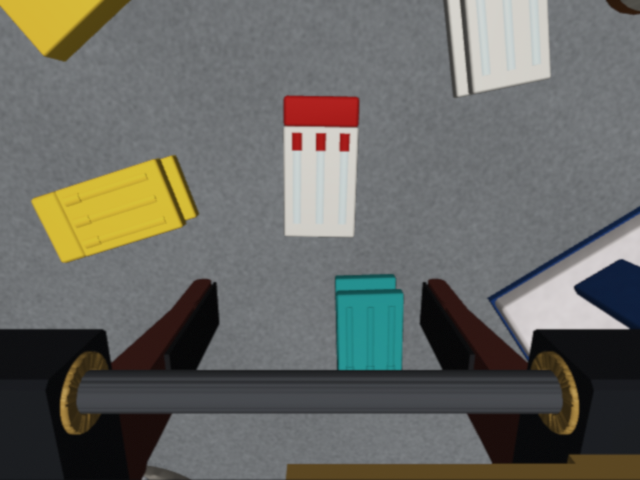

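Wrist view: the red carrier is at px (320,165), with its crown at the top (320,110). The teal carrier is at (368,320), the yellow one at (115,210) and the blue one at (505,45), all clear. The carrier's centre is at (453.6,235.2), its axis at 51.7°, and its top at z≈52.7 in three views.

Since the tool can only point down, I'll pinch the crown's end across its 60 mm width and let the carrier swing in the pads.

```bash
python3 plan.py 490.2 281.5 218 -38.3
```

```text
lin [-100.5  187.1   -0.8] yaw 0.019 or -3.122 heading -37.2 pos [430.  200.6 404.9] F [ 1.1 -1.2 -0.8] gap 87.8 j7 [-0.07  0.19 -0.55  1.99  0.12  0.99 -1.33] t 2.12
```

```bash
python3 -m crank '{"linear":[[-30,10,0],[-60,40,-1],[-90,75,-1],[-100,110,-1],[-100,140,-1]],"yaw":[0.018,0.018,0.018,0.018,0.018],"fingers":[100,100,100,100,100]}' >/dev/null; python3 -m crank '{"linear":[[0,25,0],[0,47,0],[0,47,0],[0,47,0]],"yaw":[0,0,0,0],"fingers":[100,100,100,100]}'; python3 plan.py 490.2 281.5 218 -38.3
```

```text
time: 2.87
position: [491.9, 275.0, 216.8]
tool_rot: [0.307, -0.637, 0.638, -0.305]
force: [0.3, -0.5, 0.9]
finger_gap: 87.6
lin [-4.  -1.2 -5.3] yaw -0.008 or 3.134 heading -38.7 pos [491.9 275.  216.8] F [ 0.3 -0.5  0.9] gap 87.6 j7 [-0.28  0.58 -0.45  1.94  0.38  0.7  -1.62] t 2.87
```

```bash
python3 -m crank '{"linear":[[-4,0,-4],[-4,0,-4]],"yaw":[0,0],"fingers":[100,100]}'; python3 plan.py 490.2 281.5 218 -38.3;python3 -m crank '{"linear":[[0,0,0],[0,0,0],[0,0,0],[0,0,0],[0,0,0]],"yaw":[0,0,0,0,0],"fingers":[0,0,0,0,0]}';python3 plan.py 490.2 281.5 218 -38.3
```

```text
time: 3.03
position: [491.7, 283.2, 219.6]
tool_rot: [-0.305, 0.638, -0.637, 0.307]
force: [0.5, 0.6, -0.7]
finger_gap: 88.2
lin [ 2.3  1.5 -0.1] yaw -0.006 or 3.135 heading -38.7 pos [491.7 283.2 219.6] F [ 0.5  0.6 -0.7] gap 88.2 j7 [-0.29  0.58 -0.45  1.93  0.38  0.71 -1.63] t 3.03
time: 3.45
position: [491.2, 282.1, 218.0]
tool_rot: [-0.306, 0.637, -0.637, 0.306]
force: [-0.8, 0.1, 2.4]
finger_gap: 59.6
lin [ 1.1  0.  -0.3] yaw -0.007 or 3.135 heading -38.7 pos [491.2 282.1 218. ] F [-0.8  0.1  2.4] gap 59.6 j7 [-0.29  0.59 -0.45  1.93  0.38  0.71 -1.63] t 3.45
```

```bash
python3 -m crank '{"linear":[[0,-15,0],[0,-35,0],[0,-60,0],[0,-85,0],[0,-110,0]],"yaw":[0,0,0,0,0],"fingers":[0,0,0,0,0]}';python3 -m crank '{"linear":[[0,-10,0],[0,-10,0],[0,-10,0]],"yaw":[0,0,0],"fingers":[0,0,0]}'; python3 - <<'E'
from rig import *; from h import *
f=grab_frame("scene"); c=f["pixels"][110:270,330:530,::-1]
cv2.imwrite("pics/lift.png",cv2.resize(c,(600,480),interpolation=cv2.INTER_CUBIC)); pickle.dump(f,open("lift.pkl","wb"))
E
```

```text
time: 3.87
position: [490.8, 281.7, 328.3]
tool_rot: [0.307, -0.637, 0.637, -0.306]
force: [-0.2, 1.0, -0.5]
finger_gap: 59.7
time: 4.12
position: [491.0, 281.7, 337.0]
tool_rot: [0.306, -0.637, 0.638, -0.306]
force: [-0.3, -0.5, -3.4]
finger_gap: 59.6
```

View pics/lift.png

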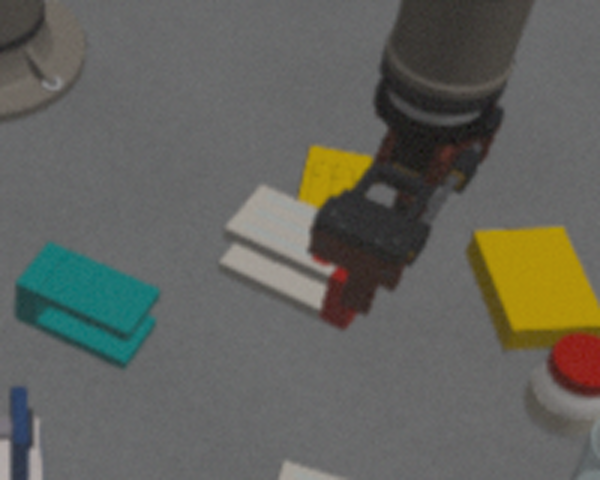

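The carrier is held in the air at about (300,250) in the crop, with its legs toward the left. The pads are holding its attitude, so I'll measure the tilt.

```bash
cat > tilt.py <<'E'
# slope of the carrier: angle of its white upper face and red crown, from the scene (or top) camera
import sys; from rig import *; from h import *
for n in ("scene","top"):
    f=grab_frame(n); W=cloud(f); h=hsv(f); u=np.array([.62,.785])
    s=state(); g=s["position"][:2]
    rel=W[...,:2]-g; a=rel@u; b=rel@np.array([-.785,.62])
    m=(abs(a)<170)&(abs(b)<32)&(W[...,2]>8)&(W[...,2]<s["position"][2]-110)&(h[...,1]<60)&(h[...,2]>110)
    q=np.c_[a[m],W[m][:,2]]
    if len(q)<10: print(n,"few");continue
    print(n,len(q),"a,z ranges",np.percentile(q,[2,50,98],axis=0).round(0).tolist())
    # top face: highest z per a-bin
    for lo in range(-160,60,20):
        k=q[(q[:,0]>=lo)&(q[:,0]<lo+20)]
        if len(k)>5: print("  ",lo,np.percentile(k[:,1],[5,95]).round(0),len(k))
E
python3 tilt.py
```

```text
scene 773 a,z ranges [[-114.0, 126.0], [-80.0, 166.0], [-31.0, 170.0]]
   -120 [127. 169.] 168
   -100 [127. 169.] 215
   -80 [127. 169.] 215
   -60 [127. 169.] 116
   -40 [126. 169.] 59
top few
```

The carrier is still exactly horizontal: the pads hold it rigidly at 30 N. I'll lower it close to the bench and try easing the fingers, so that it pivots and can't drop far.

```bash
python3 -m crank '{"linear":[[0,30,0],[0,60,0],[0,85,0],[0,105,0],[0,109,0]],"yaw":[0,0,0,0,0],"fingers":[0,0,0,0,0]}'; python3 -m crank '{"linear":[[0,0,0],[0,0,0]],"yaw":[0,0],"fingers":[66,67]}';python3 -m crank '{"linear":[[0,0,0],[0,0,0]],"yaw":[0,0],"fingers":[67.5,67.5]}'; python3 tilt.py; python3 -m crank '{"linear":[[0,0,0],[0,0,0]],"yaw":[0,0],"fingers":[67.9,67.9]}'; python3 tilt.py;
```

```text
time: 4.68
position: [489.4, 280.8, 223.9]
tool_rot: [0.309, -0.637, 0.638, -0.304]
force: [-0.7, -0.4, -2.4]
finger_gap: 59.7
time: 4.85
position: [491.2, 282.3, 228.7]
tool_rot: [-0.306, 0.637, -0.637, 0.306]
force: [-0.4, 0.0, -2.4]
finger_gap: 59.7
time: 5.02
position: [491.6, 282.4, 230.0]
tool_rot: [-0.305, 0.637, -0.637, 0.307]
force: [0.6, 0.2, -2.0]
finger_gap: 59.6
scene 645 a,z ranges [[-113.0, 19.0], [-80.0, 59.0], [-31.0, 64.0]]
   -120 [19. 62.] 139
   -100 [19. 63.] 188
   -80 [20. 64.] 190
   -60 [20. 62.] 89
   -40 [19. 61.] 39
top few
time: 5.28
position: [491.2, 282.1, 229.2]
tool_rot: [0.306, -0.637, 0.637, -0.306]
force: [0.4, -0.5, -1.5]
finger_gap: 59.6
scene 643 a,z ranges [[-113.0, 18.0], [-81.0, 59.0], [-31.0, 63.0]]
   -120 [20. 61.] 139
   -100 [19. 62.] 190
   -80 [20. 62.] 193
   -60 [19. 62.] 86
   -40 [18. 58.] 35
top few
```

```bash
python3 -m crank '{"linear":[[0,0,0],[0,0,0]],"yaw":[0,0],"fingers":[68.1,68.1]}'|egrep 'force|gap'; python3 tilt.py|head -3; python3 -m crank '{"linear":[[0,0,0],[0,0,0]],"yaw":[0,0],"fingers":[68.3,68.3]}'|egrep 'force|gap';  python3 tilt.py|head -3; python3 -m crank '{"linear":[[0,0,0],[0,0,0]],"yaw":[0,0],"fingers":[68.5,68.5]}'|egrep 'force|gap';  python3 tilt.py|head -3
```

```text
force: [-0.7, 0.6, -1.1]
finger_gap: 59.8
scene 627 a,z ranges [[-113.0, 10.0], [-79.0, 51.0], [-31.0, 57.0]]
   -120 [10. 53.] 125
   -100 [11. 55.] 185
force: [-0.5, -0.3, -0.3]
finger_gap: 59.7
scene 620 a,z ranges [[-113.0, 11.0], [-79.0, 51.0], [-29.0, 57.0]]
   -120 [11. 52.] 122
   -100 [11. 54.] 185
force: [-0.1, 0.6, -0.5]
finger_gap: 59.8
scene 611 a,z ranges [[-110.0, 9.0], [-77.0, 49.0], [-28.0, 53.0]]
   -120 [ 9. 52.] 94
   -100 [10. 52.] 185
```

Easing to about 68.1 % lets the carrier slip, so there is a window of weak grip just under that. I'll lower back onto the crown and lift slowly at about 68.0 %.

```bash
python3 -m crank '{"linear":[[0,6,0],[0,11,0],[0,11,0],[0,11,0]],"yaw":[0,0,0,0],"fingers":[68.5,68.5,67,68.0]}'|egrep 'pos|force|gap';python3 -m crank '{"linear":[[0,-5,0],[0,-10,0],[0,-15,0],[0,-20,0],[0,-25,0]],"yaw":[0,0,0,0,0],"fingers":[68.0,68,68,68,68]}'|egrep 'pos|force|gap'; python3 tilt.py
```

```text
position: [490.9, 281.8, 217.0]
force: [0.1, 0.2, -1.3]
finger_gap: 59.7
position: [491.1, 282.0, 243.4]
force: [-0.3, 0.8, -2.4]
finger_gap: 59.9
scene 581 a,z ranges [[-107.0, 12.0], [-73.0, 51.0], [-22.0, 68.0]]
   -120 [46. 52.] 56
   -100 [11. 57.] 174
   -80 [16. 61.] 173
   -60 [20. 66.] 103
   -40 [26. 70.] 66
   -20 [31. 43.] 9
top few
```

It pivots now, tilted about 14° with the leg tip on the bench. I'll keep lifting in an arc toward the legs.

```bash
python3 -m crank '{"linear":[[4,-7,0],[9,-14,0],[14,-20,0],[20,-26,0],[26,-31,0]],"yaw":[0,0,0,0,0],"fingers":[68.0,68,68,68,68]}'|egrep 'pos|force|gap'; python3 tilt.py; python3 -m crank '{"linear":[[6,-4,0],[13,-7,0],[20,-9,0],[26,-10,0]],"yaw":[0,0,0,0],"fingers":[68.0,68,68,68]}'|egrep 'pos|force|gap'; python3 tilt.py
```

```text
position: [474.4, 261.1, 274.4]
force: [0.7, -0.5, -1.7]
finger_gap: 59.9
scene 463 a,z ranges [[-94.0, 16.0], [-58.0, 53.0], [-11.0, 91.0]]
   -100 [46. 57.] 80
   -80 [15. 69.] 139
   -60 [24. 82.] 121
   -40 [38. 94.] 91
   -20 [50. 61.] 32
top few
position: [458.0, 240.7, 283.8]
force: [-1.0, -0.0, -2.3]
finger_gap: 60.3
scene 413 a,z ranges [[-91.0, 21.0], [-55.0, 58.0], [-11.0, 99.0]]
   -100 [49. 60.] 57
   -80 [21. 73.] 115
   -60 [27. 88.] 121
   -40 [ 41. 101.] 93
   -20 [56. 66.] 27
top few
```

```bash
python3 -m crank '{"linear":[[0,0,0],[0,0,0]],"yaw":[0,0],"fingers":[68.15,68.15]}'|egrep 'pos|force|gap'; python3 tilt.py; python3 -m crank '{"linear":[[0,0,0],[0,0,0]],"yaw":[0,0],"fingers":[68.3,68.3]}'|egrep 'pos|force|gap'; python3 tilt.py
```

```text
position: [458.8, 241.6, 283.7]
force: [0.7, 0.6, -1.4]
finger_gap: 59.7
scene 166 a,z ranges [[-79.0, 13.0], [-40.0, 42.0], [-6.0, 96.0]]
   -80 [37. 55.] 26
   -60 [13. 78.] 53
   -40 [24. 97.] 62
   -20 [45. 60.] 23
top few
position: [458.8, 241.7, 283.8]
force: [-0.0, 0.1, 0.3]
finger_gap: 60.1
scene 166 a,z ranges [[-77.0, 11.0], [-41.0, 47.0], [-6.0, 98.0]]
   -80 [39. 55.] 24
   -60 [10. 77.] 59
   -40 [22. 98.] 56
   -20 [45. 64.] 25
top few
```

```bash
python3 -m crank '{"linear":[[0,0,0],[7,-2,0],[13,-4,0],[21,-6,0],[28,-7,0]],"yaw":[0,0,0,0,0],"fingers":[68.05,68.05,68.05,68.05,68.05]}'|egrep 'pos|force|gap'; python3 tilt.py; python3 -m crank '{"linear":[[7,-1,0],[15,-1,0],[22,-1,0],[30,0,0]],"yaw":[0,0,0,0],"fingers":[68.05,68.05,68.05,68.05]}'|egrep 'pos|force|gap'; python3 tilt.py
```

```text
position: [440.5, 218.8, 291.0]
force: [0.1, 0.8, 0.8]
finger_gap: 59.8
scene few
top few
position: [422.2, 195.9, 291.0]
force: [0.1, 1.0, 8.9]
finger_gap: 59.7
scene few
top few
```

```bash
python3 look.py w2; python3 plan.py 422 196 291 -38.3; python3 - <<'E'
from rig import *; from h import *
f=grab_frame("scene"); c=f["pixels"][130:250,340:480,::-1]; pickle.dump(f,open("s2.pkl","wb"))
w=cv2.imread("pics/w2.png")
cv2.imwrite("pics/c2.png",np.hstack([cv2.resize(c,(420,360),interpolation=cv2.INTER_CUBIC),cv2.resize(w,(380,360))]))
E
```

```text
lin [-0.4 -0.  -0.2] yaw -0.007 or 3.135 heading -38.7 pos [421.9 195.6 291. ] F [-0.5  0.5  3.8] gap 60.1 j7 [-0.11  0.34 -0.53  2.12  0.25  0.74 -1.48] t 9.52
```

View pics/c2.png

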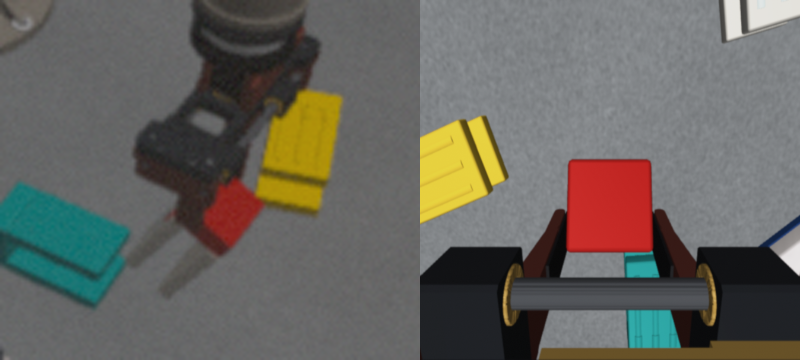

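The carrier's crown is on top at wrist px (610,205) and scene crop (225,215), with the legs below and the teal carrier clear behind. I'll get its tilt from the crown's plane.

```bash
cat > crown.py <<'E'
# plane, centre and heading of the red crown's top from a fresh wrist picture
import sys; from rig import *; from h import *
s=state(); f=grab_frame("wrist"); W=cloud(f,tool(s))
r=cv2.erode(red(f).astype(np.uint8),np.ones((5,5)))>0
n,l,st,_=cv2.connectedComponentsWithStats(r.astype(np.uint8)); k=1+np.argmax(st[1:,4]); q=W[l==k]; q=q[np.isfinite(q).all(1)]
c=np.median(q,0); 
for _ in range(3):
    A=np.c_[q[:,:2]-c[:2],np.ones(len(q))]; p,*_=np.linalg.lstsq(A,q[:,2],rcond=None); e=abs(A@p-q[:,2]); q=q[e<max(3,2*e.std())] 
nrm=np.array([-p[0],-p[1],1]); nrm/=np.linalg.norm(nrm)
print("n",len(q),"normal",nrm.round(3),"tilt",np.degrees(np.arccos(nrm[2])).round(1),"along u",np.degrees(np.arcsin(nrm[:2]@[.62,.785])).round(1),"z",np.percentile(q[:,2],[2,50,98]).round(1),rect(q),"F",s["force"].round(1))
E
python3 crown.py; python3 -m crank '{"linear":[[0,-3,0],[0,-3,0]],"yaw":[0,0],"fingers":[68.05,68.05]}'|egrep 'pos|force|gap'; python3 crown.py
```

```text
n 16432 normal [0.271 0.334 0.903] tilt 25.5 along u 25.5 z [104.4 115.1 124.7] (array([431.8, 207. ]), array([45. , 57.7]), 50.81) F [-0.6 -0.6  4.4]
position: [422.3, 196.0, 293.7]
force: [-1.3, -0.1, -1.4]
finger_gap: 60.2
n 16426 normal [0.271 0.334 0.903] tilt 25.4 along u 25.5 z [107.1 117.8 127.5] (array([431.7, 207.2]), array([44.9, 57.9]), 51.34) F [-1.3 -0.1 -1.4]
```

```bash
python3 -m crank '{"linear":[[0,1,0],[8,1.5,0],[16,2,0],[24,3,0],[32,4,0]],"yaw":[0,0,0,0,0],"fingers":[68.05,68.05,68.05,68.05,68.05]}'|egrep 'pos|force|gap'; python3 crown.py
```

```text
position: [402.5, 171.9, 290.6]
force: [0.7, 9.4, 11.6]
finger_gap: 60.1
n 17290 normal [0.163 0.213 0.963] tilt 15.6 along u 15.6 z [111.1 117.9 124.4] (array([413.5, 185.4]), array([48.1, 57.7]), 51.97) F [ 0.7  9.4 11.6]
```

```bash
python3 -m crank '{"linear":[[6,0,0],[12,1,0],[18,1,0],[18,1,0]],"yaw":[0,0,0,0],"fingers":[68.05,68.05,68.05,68.05]}'|egrep 'pos|force|gap'; python3 crown.py
```

```text
position: [391.7, 158.7, 290.7]
force: [-0.6, 6.2, 11.7]
finger_gap: 59.9
n 18586 normal [0.068 0.109 0.992] tilt 7.4 along u 7.4 z [119.2 123.2 126.5] (array([406.2, 176.6]), array([49.9, 58. ]), 52.4) F [-0.6  6.2 11.7]
```

```bash
python3 - <<'E'
from rig import *; from h import *
fin=lambda q:q[np.isfinite(q).all(1)]
teal=lambda f:(abs(hsv(f)[...,0].astype(int)-88)<8)&(hsv(f)[...,1]>100)
for n,f in (("top0",pickle.load(open('top0.pkl','rb'))),("scene0",pickle.load(open('scene0.pkl','rb'))),("top",grab_frame("top")),("scene",grab_frame("scene"))):
    W=cloud(f);q=fin(W[teal(f)]);q=q[(q[:,2]<65)&(q[:,2]>40)];print(n,len(q),rect(q),cv2.boxPoints(cv2.minAreaRect(q[:,:2].astype(np.float32))).round(0).tolist())
E
python3 look.py w3
```

```text
top0 805 (array([389.3,  74.9]), array([114.3,  58.7]), 54.95) [[332.0, 45.0], [380.0, 11.0], [446.0, 105.0], [398.0, 139.0]]
scene0 822 (array([394.9,  75. ]), array([114. ,  63.9]), 54.6) [[336.0, 47.0], [388.0, 10.0], [454.0, 103.0], [402.0, 140.0]]
top 503 (array([398.8,  63.8]), array([119.1,  44.4]), 46.12) [[342.0, 36.0], [374.0, 5.0], [456.0, 91.0], [424.0, 122.0]]
scene 824 (array([393.4,  72.9]), array([112.6,  63.9]), 55.7) [[335.0, 44.0], [388.0, 8.0], [452.0, 101.0], [399.0, 137.0]]
```

View pics/w3.png

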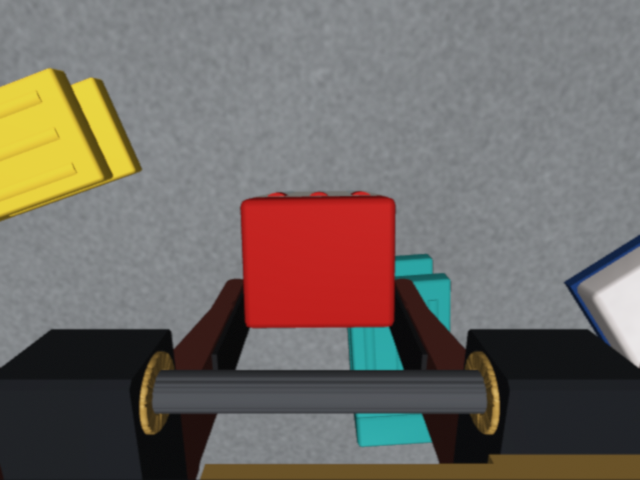

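The wrist view shows the crown nearly level at (320,262). Its legs have reached the corner of the teal look-alike at (415,265), which may have been nudged by about 2 mm. I'll grip firmly, lift straight up, carry the carrier back to open bench and set it down there.

```bash
python3 -m crank '{"linear":[[0,0,0],[0,0,0],[0,-10,0],[0,-35,0],[0,-70,0]],"yaw":[0,0,0,0,0],"fingers":[50,0,0,0,0]}'|egrep 'pos|force|gap'; python3 -m crank '{"linear":[[-30,0,0],[-65,0,0],[-90,0,0],[-90,0,0],[-90,0,0]],"yaw":[0,0,0,0,0],"fingers":[0,0,0,0,0]}'|egrep 'pos|force|gap'; python3 crown.py;  python3 - <<'E'
from rig import *; from h import *
fin=lambda q:q[np.isfinite(q).all(1)]
teal=lambda f:(abs(hsv(f)[...,0].astype(int)-88)<8)&(hsv(f)[...,1]>100)
for n in("top","scene"):
    f=grab_frame(n);W=cloud(f);q=fin(W[teal(f)]);q=q[(q[:,2]<65)&(q[:,2]>40)];print(n,len(q),rect(q))
E
```

```text
position: [389.4, 155.6, 357.4]
force: [1.2, 0.3, -2.3]
finger_gap: 60.1
position: [447.0, 227.2, 358.3]
force: [0.1, -0.8, -2.7]
finger_gap: 59.7
n 18494 normal [0.083 0.123 0.989] tilt 8.5 along u 8.5 z [185.9 190.2 194. ] (array([460.2, 244. ]), array([49.6, 57.8]), 52.16) F [ 0.1 -0.8 -2.7]
top 482 (array([388.5,  61.5]), array([114.2,  41.1]), 59.8)
scene 816 (array([385.4,  66.2]), array([113.1,  65.3]), 60.06)
```

The teal look-alike shifted by about 13 mm and 5°, which was my doing. I'll stand the red carrier down here first and then put the teal one back.

```bash
python3 -m crank '{"linear":[[0,20,0],[0,45,0],[0,60,0],[0,66,0],[0,68,0]],"yaw":[0,0,0,0,0],"fingers":[0,0,0,0,0]}'|egrep 'pos|force|gap'; python3 -m crank '{"linear":[[0,1,0],[0,2,0],[0,3,0],[0,3,0]],"yaw":[0,0,0,0],"fingers":[0,0,0,0]}'|egrep 'pos|force|gap'; python3 crown.py
```

```text
position: [446.6, 226.2, 289.7]
force: [-0.5, -0.1, -1.8]
finger_gap: 59.6
position: [447.5, 227.4, 288.3]
force: [-0.6, -0.6, -2.6]
finger_gap: 59.8
n 18502 normal [0.08  0.121 0.989] tilt 8.3 along u 8.3 z [116.  120.3 124.1] (array([461.2, 244.4]), array([49.8, 57.9]), 51.95) F [-0.6 -0.6 -2.6]
```

```bash
python3 -m crank '{"linear":[[0,1,0],[0,2,0],[0,2,0]],"yaw":[0,0,0],"fingers":[0,0,0]}'|egrep 'pos|force|gap'; python3 -m crank '{"linear":[[0,1,0],[0,2,0],[0,2,0]],"yaw":[0,0,0],"fingers":[0,0,0]}'|egrep 'pos|force|gap'; python3 crown.py
```

```text
position: [447.3, 227.3, 285.6]
force: [-0.6, 0.4, -2.1]
finger_gap: 59.7
position: [447.6, 227.7, 284.9]
force: [-3.0, -3.0, 11.7]
finger_gap: 59.8
n 18513 normal [0.084 0.124 0.989] tilt 8.6 along u 8.6 z [112.6 116.9 120.8] (array([461.3, 244.5]), array([49.7, 57.8]), 52.21) F [-3.  -3.  11.7]
```

```bash
python3 -m crank '{"linear":[[0,0,0],[0,0,0],[0,0,0],[0,0,0],[0,0,0]],"yaw":[0,0,0,0,0],"fingers":[68,68.2,68.5,69,69]}'|egrep 'pos|force|gap'; python3 crown.py;  python3 -m crank '{"linear":[[0,0,0],[0,0,0],[0,0,0],[0,0,0],[0,0,0]],"yaw":[0,0,0,0,0],"fingers":[71,75,80,90,100]}'|egrep 'pos|force|gap'; python3 crown.py
```

```text
position: [447.6, 227.4, 284.0]
force: [-0.3, 0.1, 0.1]
finger_gap: 60.7
n 18245 normal [0.062 0.091 0.994] tilt 6.3 along u 6.3 z [112.9 116.6 119.5] (array([458.6, 240.7]), array([50.1, 57.7]), 52.3) F [-0.3  0.1  0.1]
position: [447.3, 227.4, 283.6]
force: [0.5, -0.6, 0.4]
finger_gap: 80.2
n 16390 normal [0.006 0.009 1.   ] tilt 0.6 along u 0.6 z [112.8 114.6 115.9] (array([452. , 230.7]), array([50.4, 57.2]), 50.87) F [ 0.5 -0.6  0.4]
```

The red carrier stands upright, tilt 0.6° and top at 114.6 mm, and it is released. I'll back off upward and go to the teal one to undo the nudge.

```bash
python3 -m crank '{"linear":[[0,-20,0],[0,-60,0],[0,-100,0],[0,-100,0]],"yaw":[0,0,0,0],"fingers":[100,100,100,100]}'|egrep 'pos|force|gap'; python3 crown.py; python3 plan.py 403.7 105.2 384 -29.9
```

```text
position: [448.9, 229.3, 390.5]
force: [0.8, 1.6, -0.1]
finger_gap: 87.9
n 6161 normal [0.004 0.007 1.   ] tilt 0.5 along u 0.4 z [113.  114.7 116.1] (array([452.1, 230.7]), array([49.6, 56.2]), 51.1) F [ 0.8  1.6 -0.1]
lin [124.1   2.8  42.2] yaw -0.153 or 2.988 heading -38.7 pos [448.3 228.4 387.5] F [ 0.1 -0.6  0.2] gap 87.9 j7 [-0.09  0.27 -0.59  1.95  0.18  0.97 -1.44] t 14.48
```

```bash
python3 -m crank '{"linear":[[35,0,12],[70,0,24],[105,0,36],[124,0,42],[124,0,42]],"yaw":[-0.05,-0.1,-0.15,-0.15,-0.15],"fingers":[100,100,100,100,100]}'|egrep 'pos|force|gap'; python3 look.py w4; python3 - <<'E'
from h import *
fin=lambda q:q[np.isfinite(q).all(1)]
f,T,s=pickle.load(open('w4.pkl','rb'));W=cloud(f,T);h=hsv(f);m=(abs(h[...,0].astype(int)-88)<8)&(h[...,1]>100)
q=fin(W[m&(W[...,2]>45)]);print(len(q),rect(q),q[:,2].mean(),cv2.boxPoints(cv2.minAreaRect(q[:,:2].astype(np.float32))).round(0).tolist())
E
python3 plan.py 403.7 105.2 198 -29.9
```

```text
position: [400.9, 100.1, 382.2]
force: [-0.1, -0.1, -0.6]
finger_gap: 88.2
9701 (array([381.7,  66.4]), array([113.4,  59.4]), 60.36) 52.8595873458149 [[328.0, 32.0], [379.0, 2.0], [436.0, 101.0], [384.0, 130.0]]
lin [ -3.9 184.7   0.2] yaw -0.007 or 3.134 heading -30.3 pos [401.8 102.3 382.7] F [ 0.2  0.6 -0. ] gap 87.9 j7 [ 0.14  0.11 -0.57  2.13  0.08  0.92 -1.  ] t 14.95
```

```bash
python3 -m crank '{"linear":[[-4,40,0],[-4,80,0],[-4,120,0],[-4,155,0],[-4,180,0]],"yaw":[0,0,0,0,0],"fingers":[100,100,100,100,100]}'|egrep 'pos|force|gap';python3 -m crank '{"linear":[[0,5,0],[0,5,0]],"yaw":[0,0],"fingers":[100,100]}'|egrep 'pos|force|gap'; python3 plan.py 403.7 105.2 198 -29.7
```

```text
position: [403.8, 109.0, 200.4]
force: [-0.3, -0.3, -0.2]
finger_gap: 87.7
position: [404.1, 108.9, 197.1]
force: [0.8, 0.4, -0.6]
finger_gap: 87.4
lin [ 3.4 -0.9  1.4] yaw -0.005 or 3.137 heading -30.0 pos [404.1 108.9 197.1] F [ 0.8  0.4 -0.6] gap 87.4 j7 [-0.03  0.45 -0.44  2.27  0.41  0.49 -1.32] t 15.53
```

```bash
python3 -m crank '{"linear":[[0,0,0],[0,0,0],[0,0,0],[0,-1,0],[0,-2,0]],"yaw":[0,0,0,0,0],"fingers":[0,0,0,0,0]}'|egrep 'pos|force|gap'; python3 plan.py 416.9 115.1 198 -35.3
```

```text
position: [405.0, 107.8, 201.6]
force: [1.0, 0.0, -2.7]
finger_gap: 59.5
lin [-12.3   3.6   6.6] yaw 0.091 or -3.051 heading -30.1 pos [405.  107.8 201.6] F [ 1.   0.  -2.7] gap 59.5 j7 [-0.03  0.44 -0.45  2.27  0.4   0.5  -1.32] t 15.95
```

```bash
python3 -m crank '{"linear":[[-6,0,3],[-12,0,6],[-12,0,6.5],[-12,2,6.5],[-12,4,6.5]],"yaw":[0.045,0.093,0.093,0.093,0.093],"fingers":[0,0,0,0,0]}'|egrep 'pos|force|gap'; python3 plan.py 416.9 115.1 198 -35.3; python3 -m crank '{"linear":[[0,0.5,0],[0,0,0],[0,0,0],[0,0,0],[0,0,0]],"yaw":[0,0,0,0,0],"fingers":[0,69,75,100,100]}'|egrep 'pos|force|gap';python3 -m crank '{"linear":[[0,-40,0],[0,-80,0],[0,-120,0],[0,-160,0],[0,-190,0]],"yaw":[0,0,0,0,0],"fingers":[100,100,100,100,100]}'|egrep 'pos|force|gap';python3 - <<'E'
from rig import *; from h import *
fin=lambda q:q[np.isfinite(q).all(1)]
teal=lambda f:(abs(hsv(f)[...,0].astype(int)-88)<8)&(hsv(f)[...,1]>100)
for n in("top","scene","wrist"):
    s=state();f=grab_frame(n);W=cloud(f,tool(s));q=fin(W[teal(f)]);q=q[(q[:,2]<65)&(q[:,2]>40)];print(n,len(q),rect(q))
E
python3 plan.py 452 230.7 384 51.5
```

```text
position: [416.9, 115.5, 199.2]
force: [-10.2, -2.6, 46.2]
finger_gap: 59.9
lin [0.3 1.2 0.2] yaw -0.001 or 3.14 heading -35.4 pos [416.9 115.5 199.2] F [-10.2  -2.6  46.2] gap 59.9 j7 [-0.06  0.46 -0.42  2.25  0.39  0.5  -1.4 ] t 16.37
position: [416.3, 114.8, 196.7]
force: [-0.1, 1.5, 0.4]
finger_gap: 75.5
position: [416.3, 115.1, 389.5]
force: [1.2, 0.1, -1.1]
finger_gap: 87.5
top 69 (array([387.6,  29.3]), array([48.3, 18.2]), 29.59)
scene 830 (array([393.7,  74.2]), array([113.3,  63.9]), 55.07)
wrist 9056 (array([388.8,  74.8]), array([113.8,  59.5]), 54.65)
lin [-114.5    4.8  -38.5] yaw -1.518 or 1.624 heading -35.4 pos [416.9 115.1 388.6] F [-0.7  0.4 -1. ] gap 87.6 j7 [ 0.12  0.13 -0.58  2.09  0.09  0.93 -1.12] t 17.35
```

Teal is back within about 1 mm of where it was, at 55.1° against 54.6°. Next I grasp the red carrier across its top, with the jaws across both legs (heading about 51°).

```bash
python3 -m crank '{"linear":[[-23,0,-8],[-46,0,-15],[-69,0,-23],[-92,0,-31],[-114,0,-38]],"yaw":[-0.12,-0.24,-0.36,-0.48,-0.6],"fingers":[100,100,100,100,100]}'|egrep 'pos|force|gap'; python3 -m crank '{"linear":[[0,0,0],[0,0,0],[0,0,0],[0,0,0],[0,0,0]],"yaw":[-0.12,-0.24,-0.36,-0.48,-0.6],"fingers":[100,100,100,100,100]}'|egrep 'pos'; python3 -m crank '{"linear":[[0,0,0],[0,0,0],[0,0,0],[0,0,0]],"yaw":[-0.12,-0.24,-0.315,-0.315],"fingers":[100,100,100,100]}'|egrep 'pos';python3 crown.py; python3 plan.py 452 230.7 270 51.2
```

```text
position: [451.1, 230.7, 384.5]
force: [0.2, 0.3, 0.8]
finger_gap: 87.9
position: [450.9, 229.5, 384.4]
position: [451.0, 229.3, 384.5]
n 6321 normal [-0.001  0.003  1.   ] tilt 0.2 along u 0.1 z [113.3 114.7 116.1] (array([450.6, 230.3]), array([48.4, 56.9]), 51.19) F [-0.3  0.4 -0. ]
lin [1.000e-01 1.148e+02 1.900e+00] yaw 0.002 or -3.14 heading 51.3 pos [451.1 229.4 384.8] F [-0.3 -0.2  0.1] gap 87.5 j7 [ 0.13  0.34 -0.87  1.93  0.3   1.01  0.02] t 18.57
```

```bash
python3 -m crank '{"linear":[[0,35,1],[0,70,1],[0,100,1],[0,115,1],[0,119,1]],"yaw":[0,0,0,0,0],"fingers":[100,100,100,100,100]}'|egrep 'pos'; python3 -m crank '{"linear":[[0,0,0],[0,0,0]],"yaw":[0,0],"fingers":[100,100]}'|egrep 'pos|force'; python3 plan.py 451.3 230.5 265 51.2
```

```text
position: [450.6, 229.7, 264.0]
position: [452.1, 231.0, 268.0]
force: [0.4, 0.4, -0.1]
lin [-0.3  3.  -0.9] yaw 0.003 or -3.139 heading 51.3 pos [452.1 231.  268. ] F [ 0.4  0.4 -0.1] gap 88.1 j7 [ 0.02  0.5  -0.77  2.03  0.49  0.8  -0.14] t 19.15
```

Close, lift, and look at whether it stayed upright. I also plan the carry: bar middle at about (599,-48.6), jaw heading about −1.9°.

```bash
python3 -m crank '{"linear":[[0,2,0],[0,2,0],[0,2,0],[0,2,0],[0,2,0]],"yaw":[0,0,0,0,0],"fingers":[60,0,0,0,0]}'|egrep 'pos|force|gap'; python3 -m crank '{"linear":[[0,-20,0],[0,-60,0],[0,-100,0],[0,-140,0],[0,-170,0]],"yaw":[0,0,0,0,0],"fingers":[0,0,0,0,0]}'|egrep 'pos|force|gap'; python3 crown.py; python3 plan.py 599 -48.6 435 -1.9; python3 plan.py 500 100 435 20
```

```text
position: [452.1, 230.6, 266.1]
force: [-0.1, -0.4, 0.3]
finger_gap: 57.8
position: [451.7, 231.0, 438.6]
force: [1.5, 0.3, -1.8]
finger_gap: 51.8
n 15396 normal [-0.021 -0.009  1.   ] tilt 1.3 along u -1.2 z [270.9 272.8 274.1] (array([448.7, 232.6]), array([50. , 53.1]), 52.05) F [ 1.5  0.3 -1.8]
lin [ 289.6    8.9 -128.5] yaw 0.931 or -2.211 heading 51.4 pos [452.7 232.4 443.6] F [1.1 1.5 1.3] gap 51.7 j7 [ 0.17  0.28 -0.91  1.86  0.24  1.11  0.08] t 20.03
lin [119.5   8.5 -74.1] yaw 0.548 or -2.593 heading 51.4 pos [452.7 232.4 443.6] F [1.1 1.5 1.3] gap 51.7 j7 [ 0.17  0.28 -0.91  1.86  0.24  1.11  0.08] t 20.03
```

```bash
python3 -m crank '{"linear":[[34,-2,-19],[68,-2,-39],[102,-2,-58],[136,-2,-77],[170,-2,-96]],"yaw":[0.093,0.186,0.279,0.372,0.465],"fingers":[0,0,0,0,0]}'|egrep 'pos|force|gap'; python3 -m crank '{"linear":[[39,0,-2],[78,0,-4],[117,0,-6],[156,0,-8],[195,0,-10]],"yaw":[0.093,0.186,0.279,0.372,0.465],"fingers":[0,0,0,0,0]}'|egrep 'pos|force|gap';python3 -m crank '{"linear":[[0,0,0],[0,0,0]],"yaw":[0,0],"fingers":[0,0]}'|egrep 'pos|force|gap'; python3 look.py w5; python3 crown.py; python3 plan.py 599 -48.6 435 -1.9
```

```text
position: [524.9, 47.6, 437.4]
force: [0.6, -0.1, -2.2]
finger_gap: 52.2
position: [597.6, -133.7, 437.0]
force: [0.9, 0.8, -1.9]
finger_gap: 52.0
position: [597.5, -134.9, 436.3]
force: [-0.3, 1.2, -2.5]
finger_gap: 51.9
n 15320 normal [-0.017  0.008  1.   ] tilt 1.1 along u -0.2 z [268.9 270.7 272. ] (array([ 596.8, -129.4]), array([53.5, 49.9]), 88.28) F [-0.1  0.6 -2.3]
lin [-82.3   2.1  -0.8] yaw 0.002 or -3.14 heading -1.8 pos [ 597.2 -130.9  437. ] F [-0.1  0.6 -2.3] gap 51.6 j7 [ 0.52  0.4  -0.54  1.65  0.22  1.16 -0.1 ] t 21.13
```

View pics/w5.png

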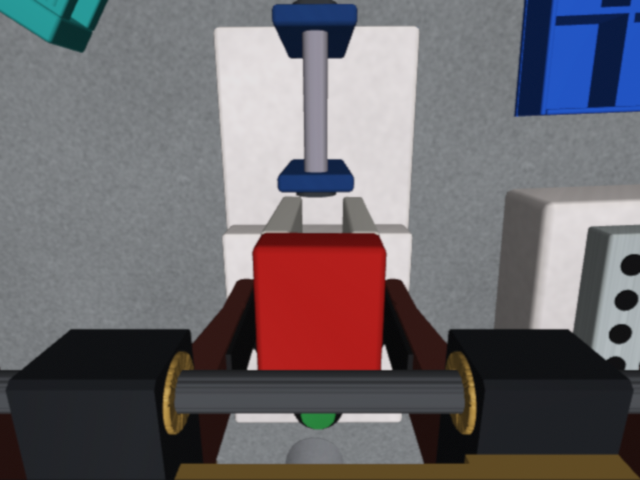

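The wrist view shows the bar at px (316,30)–(317,172) between blue cheeks at (315,15) and (316,182). The held crown is at (320,300), in line with the bar. I'll measure the bar from this view.

```bash
python3 - <<'E'
from h import *
fin=lambda q:q[np.isfinite(q).all(1)]
f,T,s=pickle.load(open('w5.pkl','rb'));W=cloud(f,T)
m=np.zeros((480,640),bool);m[40:155,290:345]=1
q=fin(W[m&(W[...,2]>125)&(W[...,2]<160)]);t=q[q[:,2]>np.percentile(q[:,2],60)]
print("bar top z",np.percentile(q[:,2],[50,90,98]).round(1)); a=np.polyfit(q[:,1],q[:,0],1);print("x at y=-48.6",np.polyval(a,-48.6).round(1),"yaw",-np.degrees(np.arctan(a[0])).round(2),"n",len(q), np.ptp(q[:,1]))
for b in((0,40),(155,200)):
    m=np.zeros((480,640),bool);m[b[0]:b[1],260:370]=1
    q=fin(W[m&(W[...,2]>147)&(hsv(f)[...,1]>80)]);print("cheek",rect(q),np.percentile(q,[2,98],axis=0).round(1).tolist())
E
```

```text
bar top z [142.5 144.  144.7]
x at y=-48.6 597.7 yaw -1.84 n 2801 70.54953605814066
cheek (array([598.9,   0.7]), array([14.2, 49.2]), 87.85) [[575.9, -6.5, 148.3], [622.2, 6.0, 156.9]]
cheek (array([595.8, -97.9]), array([12.3, 48.5]), 88.05) [[573.1, -103.7, 149.2], [618.7, -91.6, 156.9]]
```

```bash
python3 -m crank '{"linear":[[0,-12,0],[0,-25,0],[-30,-25,0],[-60,-25,0],[-82,-25,0]],"yaw":[0,0,0,0,0],"fingers":[0,0,0,0,0]}'|egrep 'pos|force|gap'; python3 -m crank '{"linear":[[0,0,0],[0,0,0],[0,0,0]],"yaw":[0,0,0],"fingers":[0,0,0]}'|egrep 'pos|force|gap';python3 crown.py; python3 plan.py 597.6 -48.6 334 -1.85
```

```text
position: [600.0, -46.2, 465.1]
force: [0.5, 1.7, -1.7]
finger_gap: 51.7
position: [600.2, -49.7, 463.9]
force: [0.7, -1.0, -1.9]
finger_gap: 51.7
n 15330 normal [-0.02  0.01  1.  ] tilt 1.3 along u -0.2 z [296.1 298.  299.3] (array([600.2, -46.9]), array([53.4, 49.8]), 88.02) F [ 0.7 -1.  -1.9]
lin [ -2.  129.5  -2.8] yaw -0.002 or 3.14 heading -1.9 pos [600.2 -50.6 463.5] F [-0.3  0.  -2.1] gap 51.8 j7 [ 0.42  0.36 -0.57  1.64  0.21  1.2  -0.23] t 21.85
```

```bash
python3 -m crank '{"linear":[[-1,5,-2.7],[-1,25,-2.7],[-1,50,-2.7],[-1,70,-2.7],[-1,85,-2.7]],"yaw":[0,0,0,0,0],"fingers":[0,0,0,0,0]}'|egrep 'pos|force|gap'; python3 -m crank '{"linear":[[0,12,0],[0,24,0],[0,33,0],[0,36,0],[0,36,0]],"yaw":[0,0,0,0,0],"fingers":[0,0,0,0,0]}'|egrep 'pos|force|gap';python3 crown.py; python3 plan.py 597.6 -48.6 334 -1.85
```

```text
position: [596.8, -49.9, 375.5]
force: [0.1, 0.5, -1.8]
finger_gap: 52.1
position: [597.5, -48.8, 341.0]
force: [0.2, -0.4, -2.7]
finger_gap: 51.9
n 15311 normal [-0.017  0.009  1.   ] tilt 1.1 along u -0.2 z [173.3 175.1 176.5] (array([597.1, -46.1]), array([54.1, 49.7]), 87.89) F [ 0.2 -0.4 -2.7]
lin [-0.1  7.8 -0.1] yaw -0.001 or 3.141 heading -1.9 pos [597.7 -48.7 341.8] F [-0.5  0.7 -2.7] gap 51.7 j7 [ 0.39  0.48 -0.54  1.77  0.29  0.97 -0.3 ] t 22.73
```

Legs straddle the bar with no contact. I'll lower the last ~7 mm gently until the weight comes off.

```bash
python3 -m crank '{"linear":[[0,2,0],[0,4,0],[0,5,0],[0,5,0]],"yaw":[0,0,0,0],"fingers":[0,0,0,0]}'|egrep 'pos|force|gap'; python3 -m crank '{"linear":[[0,1,0],[0,1,0]],"yaw":[0,0],"fingers":[0,0]}'|egrep 'pos|force|gap';python3 -m crank '{"linear":[[0,0.8,0],[0,0.8,0]],"yaw":[0,0],"fingers":[0,0]}'|egrep 'pos|force|gap'; python3 crown.py
```

```text
position: [597.5, -48.7, 336.7]
force: [-0.7, 0.2, -2.5]
finger_gap: 51.7
position: [597.5, -48.7, 335.6]
force: [-0.1, 0.1, -1.6]
finger_gap: 51.6
position: [597.5, -48.7, 334.8]
force: [0.0, 0.2, -2.7]
finger_gap: 52.3
n 15305 normal [-0.018  0.009  1.   ] tilt 1.1 along u -0.3 z [167.1 168.9 170.2] (array([597.3, -45.8]), array([53.5, 49.8]), 88.16) F [ 0.   0.2 -2.7]
```

```bash
python3 -m crank '{"linear":[[0,0.8,0],[0,0.8,0]],"yaw":[0,0],"fingers":[0,0]}'|egrep 'pos|force|gap';python3 -m crank '{"linear":[[0,0.8,0],[0,0.8,0]],"yaw":[0,0],"fingers":[0,0]}'|egrep 'pos|force|gap'; 
```

```text
position: [597.5, -48.7, 334.0]
force: [-0.1, 0.8, -2.2]
finger_gap: 51.7
position: [597.6, -48.7, 333.5]
force: [-1.3, -0.2, 0.6]
finger_gap: 51.8
```

Contact: the load is now on the bar. Release slowly and rise.

```bash
python3 -m crank '{"linear":[[0,0,0],[0,0,0],[0,0,0],[0,0,0],[0,0,0]],"yaw":[0,0,0,0,0],"fingers":[59.5,62,68,80,100]}'|egrep 'pos|force|gap';python3 -m crank '{"linear":[[0,0,0],[0,-10,0],[0,-40,0],[0,-75,0],[0,-110,0]],"yaw":[0,0,0,0,0],"fingers":[100,100,100,100,100]}'|egrep 'pos|force|gap'; python3 crown.py; python3 plan.py 592 -233.7 435 70
```

```text
position: [597.6, -48.7, 333.3]
force: [-0.7, -0.4, -0.2]
finger_gap: 69.5
position: [597.2, -48.6, 444.8]
force: [0.5, -0.0, 0.3]
finger_gap: 87.7
n 6000 normal [0.011 0.006 1.   ] tilt 0.7 along u 0.7 z [166.  167.7 169.1] (array([597.8, -48.2]), array([57.5, 47.6]), 88.09) F [ 0.5 -0.   0.3]
lin [185.9  18.   -1.1] yaw -1.255 or 1.887 heading -1.9 pos [599.  -47.9 453. ] F [2.9 1.5 5.1] gap 87.8 j7 [ 0.42  0.37 -0.58  1.66  0.22  1.17 -0.24] t 24.67
```

The carrier hangs level, crown top at 167.7, centred at (597.8,-48.2). Next I move to view the dial.

```bash
python3 -m crank '{"linear":[[40,0,0],[80,0,0],[120,0,0],[160,0,0],[200,0,0]],"yaw":[0,0,0,0,0],"fingers":[100,100,100,100,100]}'|egrep 'pos';python3 -m crank '{"linear":[[40,0,0],[80,0,0],[80,0,0],[80,0,0]],"yaw":[0,0,0,0],"fingers":[100,100,100,100]}'|egrep 'pos'; python3 look.py w6; cat > dial.py <<'E'
import sys; from h import *
fin=lambda q:q[np.isfinite(q).all(1)]
f,T,s=pickle.load(open(sys.argv[1]+'.pkl','rb'));W=cloud(f,T);h=hsv(f)
near=(np.hypot(W[...,0]-593,W[...,1]+233.7)<75)
b=fin(W[near&(W[...,2]>108)&(W[...,2]<118)]); print("bar",len(b),rect(b),"z",np.median(b[:,2]).round(1))
d=fin(W[near&blue(f)&(W[...,2]>78)&(W[...,2]<92)]); print("disc",rect(d),np.median(d[:,2]).round(1))
w=fin(W[near&(W[...,2]>108)&(h[...,1]<90)&(h[...,2]>110)]); r=fin(W[near&red(f)&(W[...,2]<85)])
c=np.array(rect(b)[0]); 
for n,q in(("pointer",w),("mark",r)):
    if len(q): m=q.mean(0); v=m[:2]-c; print(n,len(q),m.round(1),"r",np.hypot(*v).round(1),"ang",np.degrees(np.arctan2(v[1],v[0])).round(1))
g=fin(W[green(f)&(W[...,2]>80)]); print("green",len(g),np.median(g,0).round(1),rect(g) if len(g)>5 else "")
E
python3 dial.py w6
```

```text
position: [590.6, -250.4, 444.1]
position: [587.3, -331.9, 443.1]
bar 1836 (array([ 591.4, -233.9]), array([14.1, 64.5]), 71.97) z 114.4
disc (array([ 591.5, -234. ]), array([67.3, 66. ]), 62.5) 84.6
pointer 279 [ 574.2 -228.3  115.3] r 18.0 ang 162.0
mark 256 [ 577.1 -177.3   74.6] r 58.4 ang 104.2
green 1341 [ 588.2 -324.7   92.5] (array([ 588. , -326.7]), array([35.3, 34.2]), 87.01)
```

View pics/w6.png

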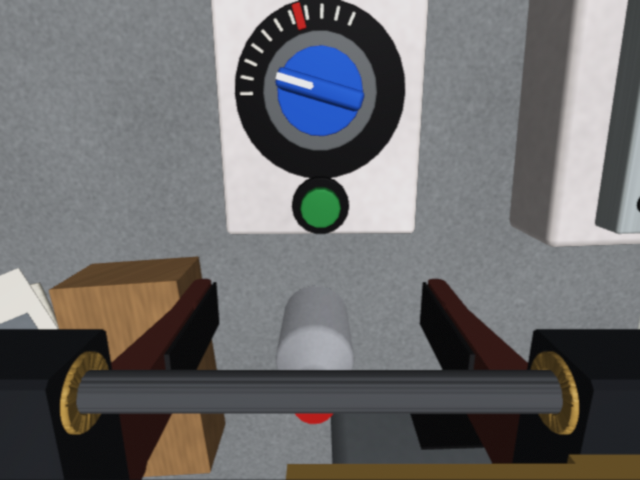

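The dial is at wrist px (320,90) with its pointer end at (295,78), the red mark at (298,15) and the button at (320,208). The bar heads 162° and the mark is at 104.2–104.8° in three views, so I turn about 1.0 rad clockwise. The grip heading is 72°.

```bash
python3 plan.py 591.4 -233.9 420 72; python3 -m crank '{"linear":[[-20,0,1],[-40,0,1],[-60,0,1],[-80,0,1],[-98,0,1]],"yaw":[-0.12,-0.24,-0.36,-0.48,-0.6],"fingers":[100,90,70,60,50]}'|egrep 'pos';python3 -m crank '{"linear":[[0,0,0],[0,0,0],[0,0,0],[0,0,0],[0,0,0]],"yaw":[-0.12,-0.24,-0.36,-0.48,-0.6],"fingers":[50,50,50,50,50]}'|egrep 'pos|force|gap'; python3 plan.py 591.4 -233.9 274 72
```

```text
lin [-95.2  23.5  -0. ] yaw -1.291 or 1.85 heading -2.0 pos [ 588.1 -329.1  443.4] F [0.1 0.8 0.2] gap 87.8 j7 [ 0.74  0.49 -0.47  1.49  0.23  1.22  0.21] t 25.47
position: [592.8, -226.5, 444.0]
position: [592.8, -227.8, 444.0]
force: [-0.2, -0.4, -0.2]
finger_gap: 44.0
lin [  0.9 170.   -6.2] yaw -0.08 or 3.062 heading 67.4 pos [ 592.8 -227.8  444. ] F [-0.2 -0.4 -0.2] gap 44.0 j7 [ 0.81  0.48 -0.76  1.57  0.34  1.23  1.17] t 26.3
```

```bash
python3 -m crank '{"linear":[[1,20,-6],[1,55,-6],[1,90,-6],[1,120,-6],[1,140,-6]],"yaw":[-0.08,-0.08,-0.08,-0.08,-0.08],"fingers":[50,50,50,50,50]}'|egrep 'pos';python3 -m crank '{"linear":[[0,0,0],[0,0,0]],"yaw":[0,0],"fingers":[50,50]}'|egrep 'pos|force|gap'; python3 plan.py 591.4 -233.9 274 72
```

```text
position: [590.5, -234.0, 300.9]
position: [591.3, -234.6, 303.4]
force: [0.2, -0.2, 0.7]
finger_gap: 43.8
lin [-0.1 29.4  0.7] yaw -0.007 or 3.135 heading 71.6 pos [ 591.3 -234.6  303.4] F [ 0.2 -0.2  0.7] gap 43.8 j7 [ 0.78  0.62 -0.71  1.7   0.47  0.99  1.15] t 26.88
```

```bash
python3 -m crank '{"linear":[[0,12,0.7],[0,22,0.7],[0,29,0.7],[0,29,0.7],[0,29,0.7]],"yaw":[0,0,0,0,0],"fingers":[50,50,50,50,20]}'|egrep 'pos|force|gap';python3 -m crank '{"linear":[[0,0,0],[0,0,0],[0,0,0],[0,0,0],[0,0,0]],"yaw":[0,0,0,0,0],"fingers":[0,0,0,0,0]}'|egrep 'pos|force|gap';  python3 plan.py 591.4 -233.9 274 14.4
```

```text
position: [591.2, -235.9, 274.1]
force: [-0.7, -0.2, -0.7]
finger_gap: 40.2
position: [592.1, -233.8, 274.7]
force: [2.0, 4.6, -0.6]
finger_gap: 13.9
lin [-0.7  0.7 -0.3] yaw 0.997 or -2.144 heading 71.6 pos [ 592.1 -233.8  274.7] F [ 2.   4.6 -0.6] gap 13.9 j7 [ 0.77  0.65 -0.69  1.72  0.49  0.94  1.13] t 27.72
```

```bash
python3 -m crank '{"linear":[[0,0,0],[0,0,0],[0,0,0],[0,0,0],[0,0,0]],"yaw":[0.1,0.2,0.3,0.4,0.5],"fingers":[0,0,0,0,0]}'|egrep 'pos|force|gap';python3 -m crank '{"linear":[[0,0,0],[0,0,0],[0,0,0],[0,0,0],[0,0,0]],"yaw":[0.1,0.2,0.3,0.4,0.5],"fingers":[0,0,0,0,0]}'|egrep 'pos|force|gap';  python3 -m crank '{"linear":[[0,0,0],[0,0,0]],"yaw":[0,0],"fingers":[0,0]}'|egrep 'pos|force|gap'; python3 plan.py 591.4 -233.9 274 14.4
```

```text
position: [592.0, -234.2, 274.7]
force: [-0.2, 3.0, -0.0]
finger_gap: 13.9
position: [591.6, -234.5, 274.7]
force: [-0.3, 3.8, 1.9]
finger_gap: 13.6
position: [591.7, -234.4, 274.7]
force: [-1.3, 5.2, 2.7]
finger_gap: 13.8
lin [-0.6  0.7 -0.2] yaw -0.0 or 3.141 heading 14.4 pos [ 591.7 -234.4  274.7] F [-1.3  5.2  2.7] gap 13.8 j7 [ 0.61  0.6  -0.46  1.73  0.32  0.89  0.27] t 28.72
```

```bash
python3 -m crank '{"linear":[[0,0,0],[0,0,0],[0,0,0],[0,-25,0],[0,-60,0]],"yaw":[0,0,0,0,0],"fingers":[30,50,50,50,50]}'|egrep 'pos|force|gap';python3 -m crank '{"linear":[[20,-35,5],[40,-70,10],[60,-100,15],[80,-110,20],[95,-110,24]],"yaw":[0.1,0.2,0.28,0.28,0.28],"fingers":[50,40,20,10,0]}'|egrep 'pos|force|gap'; python3 -m crank '{"linear":[[0,0,0],[0,0,0]],"yaw":[0,0],"fingers":[0,0]}'|egrep 'pos|force|gap'; python3 look.py w7; python3 dial.py w7; python3 plan.py 588.2 -325.7 290 -1.9
```

```text
position: [589.8, -236.7, 331.4]
force: [0.7, -0.8, -0.2]
finger_gap: 42.3
position: [638.5, -324.8, 448.9]
force: [-0.0, -0.2, -0.6]
finger_gap: 20.6
position: [637.4, -323.2, 443.3]
force: [0.1, -0.3, -0.7]
finger_gap: 7.5
bar 1820 (array([ 591.5, -234. ]), array([14.3, 64.4]), 14.2) z 114.5
disc (array([ 591.5, -234.4]), array([67.2, 65.8]), 21.08) 84.7
pointer 325 [ 587.4 -226.   145.7] r 9.0 ang 116.9
mark 249 [ 577.3 -177.5   74.9] r 58.2 ang 104.1
green 1343 [ 588.6 -324.5   92.5] (array([ 587.2, -326.5]), array([36.4, 34.1]), 32.72)
lin [  5.5 153.3 -48.8] yaw 0.0 or -3.141 heading -1.9 pos [ 637.4 -322.   443.2] F [-0.5  0.7  0.2] gap 3.5 j7 [ 0.64  0.55 -0.4   1.38  0.22  1.26  0.19] t 29.77
```

The dial bar is now at 104.2° against the mark at 104.1°. Next the button: fingers are shut, and I go over (588,-325.8).

```bash
python3 -m crank '{"linear":[[1,20,-16],[3,50,-32],[5,85,-49],[5,115,-49],[5,140,-49]],"yaw":[0,0,0,0,0],"fingers":[0,0,0,0,0]}'|egrep 'pos';python3 -m crank '{"linear":[[0,0,0],[0,0,0]],"yaw":[0,0],"fingers":[0,0]}'|egrep 'pos|force|gap'; python3 plan.py 588.1 -325.8 274 -1.9
```

```text
position: [586.4, -324.5, 301.7]
position: [588.1, -324.3, 303.2]
force: [0.4, 1.0, 0.4]
finger_gap: 0.4
lin [ 1.6 29.2  0.1] yaw 0.002 or -3.14 heading -1.8 pos [ 588.1 -324.3  303.2] F [0.4 1.  0.4] gap 0.4 j7 [ 0.68  0.6  -0.39  1.63  0.26  0.97  0.17] t 30.35
```

```bash
python3 -m crank '{"linear":[[1,12,0],[1,22,0],[1,28,0],[1,30,0],[1,32,0]],"yaw":[0,0,0,0,0],"fingers":[0,0,0,0,0]}'|egrep 'pos|force';python3 -m crank '{"linear":[[0,1.5,0],[0,3,0],[0,3,0]],"yaw":[0,0,0],"fingers":[0,0,0]}'|egrep 'pos|force'; python3 -m crank '{"linear":[[0,1,0],[0,2,0],[0,2,0]],"yaw":[0,0,0],"fingers":[0,0,0]}'|egrep 'pos|force'
```

```text
position: [588.6, -326.4, 272.3]
force: [-1.8, 0.7, 3.2]
position: [588.6, -326.4, 269.5]
force: [-3.2, 1.4, 3.0]
position: [588.7, -326.4, 268.4]
force: [-5.3, 2.8, 9.8]
```

```bash
python3 -m crank '{"linear":[[0,1,0],[0,1.5,0],[0,1.5,0],[0,1.5,0]],"yaw":[0,0,0,0],"fingers":[0,0,0,0]}'|egrep 'pos|force'
```

```text
position: [588.7, -326.4, 268.2]
force: [-8.6, 2.1, 17.0]
```

The button has bottomed out: 17 N with no further travel. Retreat and check.

```bash
python3 -m crank '{"linear":[[0,-8,0],[0,-40,0],[0,-80,0],[0,-120,0],[0,-160,0]],"yaw":[0,0,0,0,0],"fingers":[0,0,0,0,0]}'|egrep 'pos|force';python3 -m crank '{"linear":[[10,-10,0],[10,-10,0],[10,-10,0]],"yaw":[0,0,0],"fingers":[0,0,0]}'|egrep 'pos|force'; python3 look.py w8; python3 dial.py w8; python3 - <<'E'
from rig import *; from h import *
fin=lambda q:q[np.isfinite(q).all(1)]
s0={n:pickle.load(open(n+'0.pkl','rb')) for n in("scene","top")}
teal=lambda f:(abs(hsv(f)[...,0].astype(int)-88)<8)&(hsv(f)[...,1]>100)
P=[]
for n in("scene","top"):
    f=grab_frame(n);W=cloud(f)
    for g,l in((s0[n],"before"),(f,"now")):
        q=fin(cloud(g)[teal(g)]);q=q[(q[:,2]<65)&(q[:,2]>40)];print(n,"teal",l,rect(q))
    q=fin(W[red(f)]);q=q[(abs(q[:,0]-598)<60)&(abs(q[:,1]+48)<60)];print(n,"red crown",len(q),rect(q),np.percentile(q[:,2],[5,95]).round(1))
    P.append(f["pixels"][:,:,::-1])
    if n=="scene": crop=f["pixels"][210:330,160:380,::-1]
w=cv2.imread("pics/w8.png")
a=np.hstack([cv2.resize(P[0],(400,300)),cv2.resize(P[1],(400,300))]);b=np.hstack([cv2.resize(crop,(400,300),interpolation=cv2.INTER_CUBIC),cv2.resize(w,(400,300))])
cv2.imwrite("pics/final.png",np.vstack([a,b])); print(state()["time"])
E
```

```text
position: [588.7, -326.6, 427.4]
force: [0.5, -0.8, -0.1]
position: [588.2, -337.3, 435.7]
force: [0.0, -0.2, -0.0]
bar 1953 (array([ 591.4, -233.8]), array([14. , 64.8]), 14.33) z 114.5
disc (array([ 591. , -233.9]), array([66.2, 66.3]), 88.87) 84.7
pointer 314 [ 586.5 -215.4  115.4] r 19.0 ang 104.9
mark 191 [ 577.8 -180.2   74.7] r 55.3 ang 104.3
green 1420 [ 588.2 -324.7   92.5] (array([ 587.7, -326.3]), array([34.7, 35.3]), 2.48)
scene teal before (array([394.9,  75. ]), array([114. ,  63.9]), 54.6)
scene teal now (array([392.9,  73.6]), array([115. ,  64.9]), 54.69)
scene red crown 585 (array([602.1, -48.7]), array([55.8, 53.2]), 88.54) [159.2 167.3]
top teal before (array([389.3,  74.9]), array([114.3,  58.7]), 54.95)
top teal now (array([388.2,  74.4]), array([115.2,  58.8]), 54.67)
top red crown 393 (array([595.6, -48.4]), array([55.4, 53. ]), 89.12) [156.  171.2]
32.4167
```

View pics/final.png

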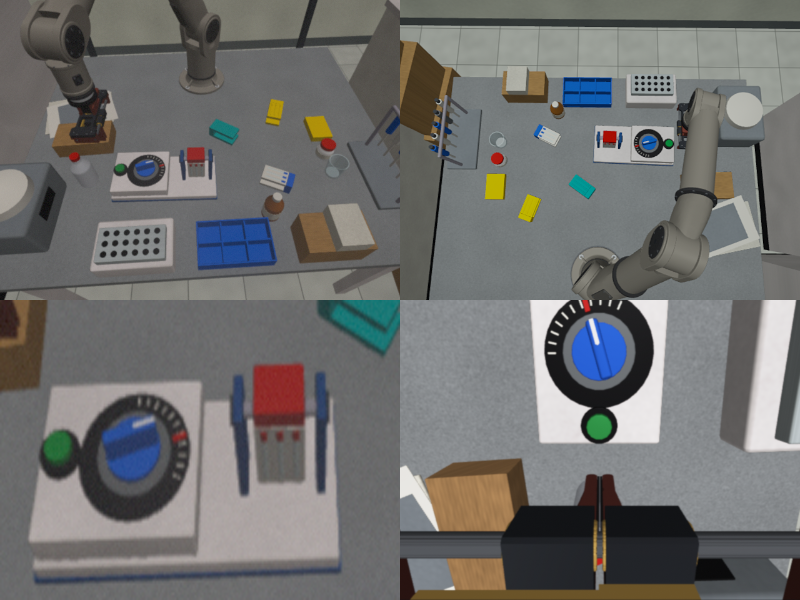

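The carrier hangs astride the bar between the cheeks at (278,400) in the lower-left panel. In the lower-right panel the pointer at (592,330) lines up with the red mark at (588,305). Blue, yellow and teal carriers and the bottles stand where they were. The robot touches nothing, so I hand in.

```bash
python3 -c "
from rig import *
print(sign_off())"
```

```text
the job is handed in; nothing more can be done
None
```

The job is done and handed in at about 32 s. One thing went wrong: I knocked the turquoise look-alike and had to put it back.

**What I did**
- **Standing:** I pinched the red carrier's crown with a weak grip and pivoted it upright. It stood released at under 1° of tilt.
- **Hanging:** I regripped it across its top and hung it on the bar. It slipped about 15 mm in the jaws as I lifted, because the fingers had not fully closed. I allowed for this when lowering it.
- **Dial and button:** I turned the dial about 1.0 rad clockwise. I then pressed the button until it stopped moving, at 17 N.

**Last checks**
- **Carrier:** its crown is level, with its top at 167.7 mm against 167 expected, and centred on the bar. One leg hangs on each side.
- **Dial:** the grip bar points to 104.3° and the mark lies at 104.3°. The pointer line alone reads 104.9°.
- **Button:** no sensor reports its travel. I judged it fully down because the force rose while the position stayed still.

**What went wrong**
- **Turquoise look-alike:** while I was pivoting the red carrier, its legs caught the look-alike and shifted it about 13 mm and 5°. I picked it up and put it back, pressing it onto the bench with about 46 N for a moment. It is now 1–2.5 mm from its starting place, and its heading is right to within 0.3°.
- **Other objects:** the rest look unmoved in the last pictures, but I did not measure them.

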